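# Flip the wide length stop over to its working side

### The arm

A 6-joint arm with a two-finger parallel gripper is mounted at the origin on a cart in front of the work surface, level with it; the furniture and walls round the work are solid. World frame = base frame: x ahead of the robot, y to its left, z up, the work surface at z = 0. Lengths are in m, angles in rad, forces in N, time in s.
With the tool pointing down it reaches from about 0.275 to 0.825 m from the base axis. Payload 4.9 kg.
Tool frame: the origin (TCP) lies at the very end of the fingers, on their centre line; the grasp point (between the pads) lies robot.grasp_offset behind it (robot.grasp_offset is the distance from the TCP to the grasp point, in m); x points along the fingers, z is the direction in which the jaws open and shut, and the axes are right-handed (so a half turn about x gives the same grasp; the last joint's range is limited). The gripper opens to 85 mm and grips with 20 to 120 N. Pads are 22 mm wide; open, the fingers measure 114 mm over their backs; the gripper's body (76 mm by 85 mm) begins 54 mm behind the grasp point. The pads swing forward as they close: fully open they stand 13 mm farther back than shut.
Start: joints at [-1.428, 0.326, -0.193, 1.052, 0, 1.437], TCP at [0.15, -0.529, 0.231] pointing down, gripper open.
Joint ranges: [-2.65, 2.65], [-0.97, 1.79], [-1.3, 1.35], [-1.93, 2.1], [-1.47, 1.37], [-3.14, 3.14]. Speed limits (rad/s): [2.57, 2.57, 3.14, 3.14, 3.14, 3.14].

### API

Orientations are given as a unit quaternion [w, x, y, z].
In Python, from station import robot, imaging gives the robot as it stands.
- The arm moves only by the shell command python3 -m handwheel 'ROWS' [FORCE]. ROWS is JSON, a list of rows, each an object with "jaw": the closure, from -1 (fully open) to 1 (shut); "travel": the shift along the tool's x, y, z in mm, a list of three; "spin": the turn about the tool's x in degrees. A call has exactly 8 rows; each row is the pose to reach, as a shift and turn from the pose measured when the call began, along the tool's axes at that moment; what a row does not reach only later rows make up. A row lasts 1/12 s, in which the tool goes at most 41.7 mm and 7.16 degrees, less where a joint would pass 70% of its speed; a pose out of reach is approached as far as the arm can. A call with a gripper value outside its range is refused whole. The fingers move at their own pace and stop on an object; FORCE is the grip in N (left out, the last holds). Time passes only in rows, so rows that repeat a pose let the fingers close, or fill a call up. It gives the time, the measured TCP pose, the force and the opening at its end, in the units of the state.
- robot.get_state(): the state, without advancing time (a new reading comes with each control period).
- imaging.camera(name): name is "scene" or "top"; returns a dict with "pixels" (420x560x3 uint8, blue, green, red), "mtx" (3x3 intrinsics, pixels), "rvec" (rotation vector, rad) and "tvec" (3), from world to camera coordinates, as OpenCV has them. Camera axes: x right, y down, z forward; pixel columns grow to the right and rows downward; lengths in m; the calibration is good to about 2 mm. A picture is of the moment at which its call begins. There is no depth.
- robot.hand_in(): hands the job in, once; it reports no verdict.
The state is a dict: "clock": time; "qpos": joint angles; "qd": joint speeds; "effort": joint torques, N m; "ee_pos": TCP position; "eef_rot": TCP orientation; "force": force on the tool from outside, world axes, zero at the start; "torque": the same for the moment, N m; "grip_width": finger opening in m.
Only numpy, scipy, OpenCV 4.12 (cv2) and the standard library are available. Lean on these libraries where they do the work, as an engineer would, in place of code of your own. Each camera call takes 0.05 s, during which the arm holds its last target.

### The job

Two hinged length stops are bolted to the saw's sliding table, both parked with their leaf on the side where the lip points up. Flip the wide stop's leaf over its hinge so that it lies fully flat on the other side of its base, lip pointing down. Only push it with the fingers, gently, never pinching, flinging or slamming it; leave the narrow stop as it is and do not move the loose pencil, bolt and blade flange.

Things in the scene. Friction and masses are not known exactly. Their poses are not given: they have to be found in the camera images.
- wide_hinge (a point): Middle of the wide stop's hinge line, 47 mm above the table. x along the hinge, y level to the side where the leaf is parked at the start, z up. Dark steel base, fixed: foot 144 mm (x) by 100 mm (y), 12 mm high; two pads 108 mm (x), 8 to 48 mm either side of the hinge in y, tops 44 mm above the table. The steel leaf lies on one pad or the other.
- wide_leaf (a joint): Wide leaf's angle about the hinge: 0 = flat on the parked side (+y of wide_hinge), 1.571 = upright, 3.142 = flat on the other side (hard stops at both ends). It starts at 0 to 0.2. The hinge is stiff: 0.14 N m of friction holds the leaf wherever it is left, so push it all the way; about 2 to 3 N at the lip moves it. The leaf weighs 0.1 to 0.2 kg.
- wide_lip (a point): Centre of the lip, on the leaf. Leaf: plate 90 mm wide, 5 mm thick, mid-plane through the hinge line; 70 mm from the hinge it bends 40 degrees into a lip 40 mm long. Parked flat, the lip slants up and out, open below, its end 73 mm above the table, 100 mm from the hinge; flipped, it slants down to 19 mm. x along the hinge, y to the lip's free end, z off the lip's inner face.
- narrow_hinge (a point): The same point of the narrow stop, with the same axes. It is alike in all but width: foot plate 98 mm and pads 62 mm along x.
- narrow_leaf (a joint): Angle of the narrow stop's leaf, as for the wide one. To be left as found.
- narrow_lip (a point): Centre of the lip of the narrow leaf, 44 mm wide along its hinge, otherwise as the wide one.
- pencil: Loose flat red carpenter's pencil, 173 x 15 x 8 mm, lying along its x axis; origin under its middle.
- bolt: Loose steel hex bolt lying on its side, 22 x 54 x 20 mm (x, y, z), along its y axis; origin under its middle.
- flange: Loose steel blade flange: a round disc 70 mm across with a hub, 22 mm high, lying flat, hub up; origin under its middle.

How it is judged:
On the way:
1. the wide leaf is pushed past upright (value of joint wide_leaf above 1.6 rad).
At the end, for the whole second after the job is handed in: The wide leaf lies flat on the other side of its base (within 4 degrees, at rest); the narrow leaf's lip is within 12 mm, and the pencil, bolt and blade flange within 15 mm, of where they were (value of joint wide_leaf above 3.07 rad and velocity of joint wide_leaf below 0.05 rad/s and distance of narrow_lip from where it was at the start of the episode below 0.012 m and distance of each of pencil, bolt, flange from where it was at the start of the episode below 0.015 m); the robot touches nothing.
It fails at once if the wide leaf is flung or slammed (over 5 rad/s) (velocity of joint wide_leaf above 5 rad/s or velocity of joint wide_leaf below -5 rad/s).
It fails at once if the wide leaf is pressed or squeezed with more than 60 N (contact force between the fingers and wide_leaf above 60 N).
It fails at once if the wide leaf's lip is pinched between the fingers (contact force between the fingers and wide_leaf above 1 N and z of the grasp point in the frame of wide_lip between -0.0035 and 0.0035 m and x of the grasp point in the frame of wide_lip between -0.05 and 0.05 m and y of the grasp point in the frame of wide_lip between -0.02 and 0.038 m).
It fails at once if the narrow stop's leaf is moved (distance of narrow_lip from where it was at the start of the episode above 0.012 m).
It fails at once if a loose thing beside the work is moved or lifted (distance of any of pencil, bolt, flange from where it was at the start of the episode above 0.015 m).
It also fails if it takes over 40 s, if anything falls off the work surface, if the arm or the gripper's body presses on something with over 40 N, if the wrist force passes 120 N, or if a joint passes its speed limit or range.

## Working session

There is one attempt and no reset: what is moved stays moved. The work goes in short steps, Python scripts to look and compute and a shell command to move; the robot and the scene stay as the last step left them, time stands still between calls to the robot, and variables do not carry over. Pictures are saved under pics/ and viewed, and the job is handed in when it is done.

```bash
ls; mkdir -p pics; python3 - <<'E'
from station import robot, imaging
import cv2
print(robot.get_state(), robot.grasp_offset)
for n in ["scene","top"]:
    c=imaging.camera(n); cv2.imwrite(f"pics/{n}0.png",c["pixels"]); print(n,c["mtx"],c["rvec"],c["tvec"])
E
```

```text
pics
{'clock': 0.0, 'qpos': array([-1.42820473e+00,  3.26944185e-01, -1.93603926e-01,  1.05199798e+00,
       -9.18447628e-06,  1.43657441e+00]), 'qd': array([ 6.58918980e-04,  3.05142663e-05, -2.37853123e-04,  4.86924697e-04,
       -9.24668595e-04,  1.91486260e-03]), 'effort': array([ 4.97925321e-04, -4.43397260e+01,  2.62441546e+01,  1.56933937e-02,
       -1.23887721e-04, -5.80071116e-06]), 'ee_pos': array([ 0.1502223 , -0.52847149,  0.23049407]), 'eef_rot': array([ 0.56375941,  0.42666903,  0.56464251, -0.42580243]), 'force': array([-0.23087711,  0.12439589, -0.38804831]), 'torque': array([-0.04752841,  0.01278637, -0.05258065]), 'grip_width': 0.0851975984418796} 0.0187
scene [[428.48176407   0.         286.80808407]
 [  0.         428.48176407 212.2683232 ]
 [  0.           0.           1.        ]] [ 1.22634452 -2.26333525  0.96952904] [0.32234928 0.25805685 0.8307923 ]
top [[448.0239023    0.         281.19635566]
 [  0.         448.0239023  204.94313843]
 [  0.           0.           1.        ]] [ 2.17515517 -2.12954498  0.10188439] [0.10939483 0.45292445 1.14762976]
```

View pics/scene0.png

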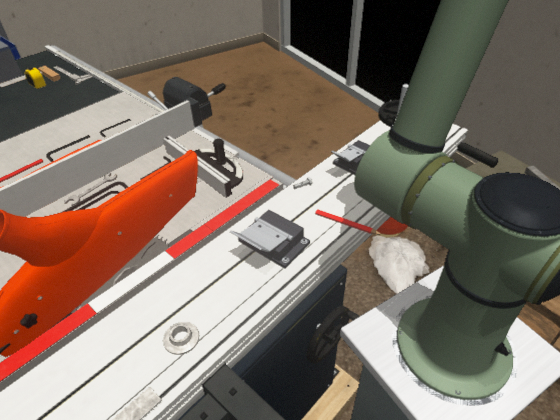

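View pics/top0.png

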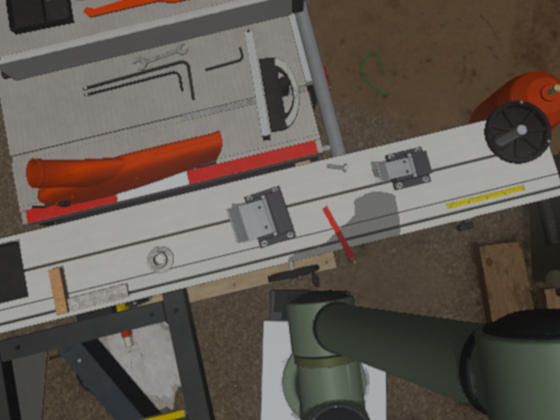

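The wide stop is at about (262,218) in the top view, with its leaf on the left. The narrow stop is at (407,168), the flange at (160,258), the pencil at (338,235) and the bolt at (337,167). Next I'll enlarge the crops.

```bash
python3 - <<'E'
import cv2
a=cv2.imread("pics/top0.png")[170:260,210:310]; cv2.imwrite("pics/top0c.png",cv2.resize(a,None,fx=6.5,fy=6.5,interpolation=cv2.INTER_CUBIC))
a=cv2.imread("pics/scene0.png")[200:275,225:325]; cv2.imwrite("pics/scene0c.png",cv2.resize(a,None,fx=7,fy=7,interpolation=cv2.INTER_CUBIC))
E
```

```text
(no output)
```

View pics/top0c.png

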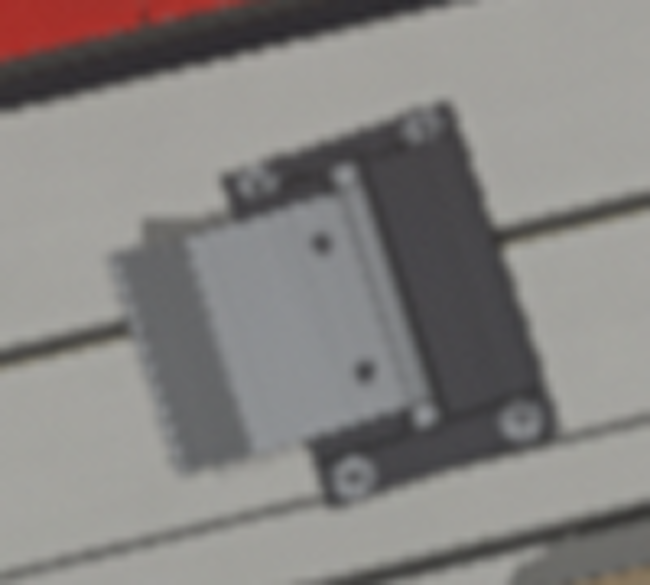

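View pics/scene0c.png

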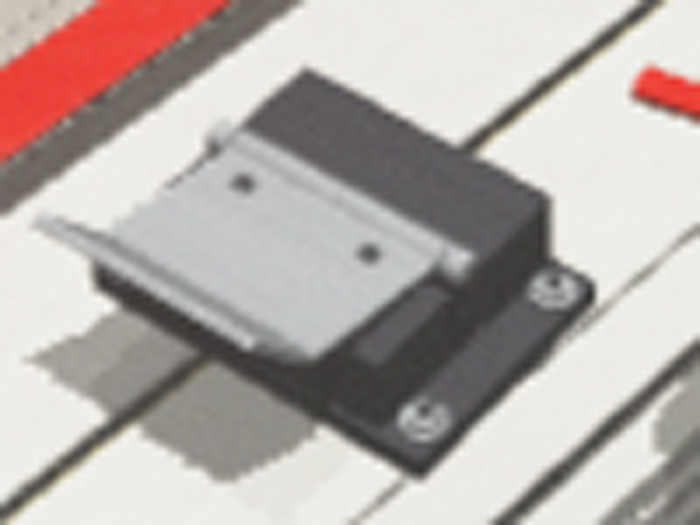

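The crops show the hinge knuckles at (345,172) and (427,415) in the top crop, and at (218,135) and (457,263) in the scene crop. The lip's free end is on the left, at (115,255) to (185,470).

```bash
cat > h.py <<'E'
import numpy as np, cv2
from station import robot, imaging
from scipy.spatial.transform import Rotation as R
C={n:imaging.camera(n) for n in("top","scene")}
def ray(n,uv):
    c=C[n];p=cv2.undistortPoints(np.array([[uv]],float),c["mtx"],None)[0,0]
    Rm=cv2.Rodrigues(c["rvec"])[0];o=-Rm.T@c["tvec"].ravel();return o,Rm.T@np.r_[p,1]
def onz(n,uv,z):
    o,d=ray(n,uv);return o+d*(z-o[2])/d[2]
def proj(n,P):
    c=C[n];return cv2.projectPoints(np.array(P,float).reshape(-1,3),c["rvec"],c["tvec"],c["mtx"],None)[0][:,0]
def crop(uv,s,ox,oy): return ((uv[0]+.5)/s-.5+ox,(uv[1]+.5)/s-.5+oy)
E
python3 - <<'E'
from h import *
np.set_printoptions(precision=4,suppress=True)
t=lambda u:crop(u,6.5,210,170); s=lambda u:crop(u,7,225,200)
a=onz("top",t((345,172)),.05);b=onz("top",t((427,415)),.05);print("hinge",a,b,(a+b)/2,np.linalg.norm(a-b))
a2=onz("scene",s((218,135)),.05);b2=onz("scene",s((457,263)),.05);print("hinge s",a2,b2,(a2+b2)/2)
F=[onz("top",t(u),.012) for u in((222,178),(450,100),(553,432),(328,500))]
F=np.array(F);print(F,F.mean(0)); print([np.linalg.norm(F[i]-F[i-1]) for i in range(4)])
h=F.mean(0)[:2]; x=((F[2]-F[1])+(F[3]-F[0]))[:2]; x/=np.linalg.norm(x); print("dir down",x, "hingedir",(b-a)/np.linalg.norm(b-a))
# lip ends vs z
for z in(.06,.073,.085): print(z,onz("top",t((115,255)),z),onz("top",t((185,470)),z), onz("scene",s((40,220)),z))
for n,u in (("flange",(160,258)),("bolt",(337,167)),("pencil1",(325,207)),("pencil2",(353,261)),("narrow",(407,168)),("red",(220,145)),("guard",(220,160))): print(n,onz("top",u,.02))
E
```

```text
hinge [0.47   0.1668 0.05  ] [0.3744 0.132  0.05  ] [0.4222 0.1494 0.05  ] 0.10177589574702801
hinge s [0.471  0.1674 0.05  ] [0.376  0.1321 0.05  ] [0.4235 0.1498 0.05  ]
[[0.4717 0.2197 0.012 ]
 [0.5058 0.1269 0.012 ]
 [0.3705 0.082  0.012 ]
 [0.3411 0.1725 0.012 ]] [0.4223 0.1503 0.012 ]
[np.float64(0.13880681120463118), np.float64(0.09887885352947286), np.float64(0.14252708339581305), np.float64(0.09514655456456675)]
dir down [-0.945  -0.3271] hingedir [-0.9396 -0.3423  0.    ]
0.06 [0.434  0.2556 0.06  ] [0.3505 0.2253 0.06  ] [0.4592 0.2403 0.06  ]
0.073 [0.4327 0.2538 0.073 ] [0.3501 0.2238 0.073 ] [0.4471 0.2451 0.073 ]
0.085 [0.4314 0.2521 0.085 ] [0.3497 0.2224 0.085 ] [0.436  0.2495 0.085 ]
flange [0.3053 0.4331 0.02  ]
bolt [ 0.5558 -0.0269  0.02  ]
pencil1 [0.4482 0.0037 0.02  ]
pencil2 [ 0.3088 -0.0703  0.02  ]
narrow [ 0.5565 -0.212   0.02  ]
red [0.6101 0.2872 0.02  ]
guard [0.5691 0.2856 0.02  ]
```

```bash
cat > t.py <<'E'
import numpy as np,sys
from station import robot
from scipy.spatial.transform import Rotation as R
np.set_printoptions(precision=4,suppress=True)
H=np.array([.4226,.1496,.0]); a=np.deg2rad(70.2-50.3+0)
a=np.arctan2(.338,.941); X=np.array([np.cos(a),np.sin(a),0]);Y=np.array([-X[1],X[0],0]);Z=np.array([0,0,1.])
s=robot.get_state();q=s["eef_rot"];M=R.from_quat([q[1],q[2],q[3],q[0]]).as_matrix()
p=s["ee_pos"];d=p-H
print("clk %.2f"%s["clock"],"tcp",p,"hinge-frame",1e3*np.array([d@X,d@Y,p[2]]),"F",s["force"],"Fh",s["force"]@np.array([X,Y,Z]).T,"q",s["qpos"],"w",s["grip_width"])
print("tool in hinge frame (cols x,y,z)\n",np.array([X,Y,Z])@M)
for k in sys.argv[1:]:
    g=np.array(eval(k))/1e3; w=H*[1,1,0]+g[0]*X+g[1]*Y+g[2]*Z
    print(k,"world",w,"travel",1e3*M.T@(w-p))
E
python3 t.py '(0,150,200)' ; python3 - <<'E'
from h import *
import sys; sys.argv=['t']
from t import M,X,Y,p
# spin needed so tool z || +-X
for sg in(1,-1):
    v=M.T@(sg*X); print(sg,np.rad2deg(np.arctan2(-v[1],v[2])))
print("via travel", 1e3*M.T@(np.array([.40,-.15,.23])-p))
E
```

```text
clk 0.20 tcp [ 0.1502 -0.5287  0.2308] hinge-frame [-485.6129 -546.2926  230.7734] F [ 0.1747  0.046  -0.474 ] Fh [ 0.18   -0.0157 -0.474 ] q [-1.4282  0.3267 -0.1932  1.052  -0.      1.4366] w 0.08562769303352782
tool in hinge frame (cols x,y,z)
 [[ 0.0002  0.9977 -0.068 ]
 [ 0.0011 -0.068  -0.9977]
 [-1.      0.0001 -0.0011]]
(0,150,200) world [0.3719 0.2908 0.2   ] travel [  31.6614  437.123  -727.6752]
clk 0.30 tcp [ 0.1503 -0.5289  0.231 ] hinge-frame [-485.638  -546.4867  230.9993] F [-0.0608 -0.1917  0.0722] Fh [-0.1221 -0.1599  0.0722] q [-1.4282  0.3265 -0.1929  1.052  -0.      1.4366] w 0.08554761346567637
tool in hinge frame (cols x,y,z)
 [[ 0.0001  0.9977 -0.068 ]
 [ 0.0006 -0.068  -0.9977]
 [-1.      0.0001 -0.0006]]
1 -93.89842186179689
-1 86.10157813820312
via travel [   1.1988  343.7457 -296.2195]
```

```bash
python3 -m handwheel '[{"jaw":1,"travel":[0,26,-22],"spin":-7},{"jaw":1,"travel":[0,52,-44],"spin":-14},{"jaw":1,"travel":[0,80,-68],"spin":-21},{"jaw":1,"travel":[0,108,-92],"spin":-28},{"jaw":1,"travel":[0,136,-116],"spin":-35},{"jaw":1,"travel":[0,164,-140],"spin":-42},{"jaw":1,"travel":[0,192,-164],"spin":-49},{"jaw":1,"travel":[0,220,-188],"spin":-56}]' 30; python3 t.py '(0,150,230)' '(-150,-250,230)'
```

```text
clock: 0.97
ee_pos: [0.3111, -0.2863, 0.2313]
eef_rot: [0.699, 0.11, 0.698, -0.109]
force: [0.8, -0.7, -0.3]
grip_width: 0.0002
clk 0.97 tcp [ 0.3111 -0.2863  0.2313] hinge-frame [-252.2677 -372.5923  231.2738] F [ 0.8005 -0.658  -0.2824] Fh [ 0.5309 -0.8899 -0.2824] q [-0.9192  0.0896 -0.4959  0.9853  0.0004  0.9627] w 0.0001829448062941741
tool in hinge frame (cols x,y,z)
 [[ 0.0004  0.6099  0.7925]
 [ 0.0002  0.7925 -0.6099]
 [-1.      0.0004  0.0002]]
(0,150,230) world [0.3719 0.2908 0.23  ] travel [   1.4586  568.0024 -118.8043]
(-150,-250,230) world [ 0.3659 -0.1364  0.23  ] travel [  1.3333 159.5242   6.278 ]
```

```bash
python3 -m handwheel '[{"jaw":1,"travel":[0,36,-5],"spin":-6},{"jaw":1,"travel":[0,72,-10],"spin":-12},{"jaw":1,"travel":[0,108,-18],"spin":-18},{"jaw":1,"travel":[0,144,-27],"spin":-24},{"jaw":1,"travel":[0,180,-36],"spin":-30},{"jaw":1,"travel":[0,216,-45],"spin":-36},{"jaw":1,"travel":[0,252,-53],"spin":-37.6},{"jaw":1,"travel":[0,288,-60],"spin":-37.6}]'; python3 t.py '(0,150,200)'
```

```text
clock: 1.63
ee_pos: [0.3418, 0.0079, 0.2317]
eef_rot: [0.697, -0.122, 0.696, 0.122]
force: [1.4, 0.1, -0.4]
grip_width: -0.0002
clk 1.63 tcp [0.3418 0.0079 0.2317] hinge-frame [-123.9667 -106.0615  231.6547] F [ 1.3877  0.149  -0.4444] Fh [ 1.3564 -0.3289 -0.4444] q [-0.1942 -0.0719 -0.6583  0.9831  0.0003  1.0309] w -0.00023510008273507166
tool in hinge frame (cols x,y,z)
 [[ 0.0012 -0.0008  1.    ]
 [-0.0004  1.      0.0008]
 [-1.     -0.0004  0.0012]]
(0,150,200) world [0.3719 0.2908 0.2   ] travel [ 31.7032 255.9691 124.1451]
```

```bash
python3 -m handwheel '[{"jaw":1,"travel":[0,36,18],"spin":0},{"jaw":1,"travel":[0,72,36],"spin":0},{"jaw":1,"travel":[0,108,54],"spin":0},{"jaw":1,"travel":[0,144,72],"spin":0},{"jaw":1,"travel":[0,180,90],"spin":0},{"jaw":1,"travel":[5,216,108],"spin":0},{"jaw":1,"travel":[15,250,124],"spin":0},{"jaw":1,"travel":[32,256,124],"spin":0}]'; python3 t.py '(0,150,45)'
python3 - <<'E'
from h import *
a=C["scene"]["pixels"];cv2.imwrite("pics/s1.png",a)
E
```

```text
clock: 2.3
ee_pos: [0.3739, 0.2968, 0.2008]
eef_rot: [0.699, -0.122, 0.694, 0.125]
force: [0.6, -0.9, 1.3]
grip_width: -0.0001
clk 2.30 tcp [0.3739 0.2968 0.2008] hinge-frame [  3.8972 154.9624 200.8131] F [ 0.5933 -0.8832  1.2596] Fh [ 0.2598 -1.0318  1.2596] q [ 0.5153  0.2114 -0.4318  0.9199  0.0012  1.7352] w -7.359950747628948e-05
tool in hinge frame (cols x,y,z)
 [[ 0.0074 -0.0061  1.    ]
 [ 0.0025  1.      0.006 ]
 [-1.      0.0025  0.0074]]
(0,150,45) world [0.3719 0.2908 0.045 ] travel [155.7669  -5.3238  -5.0858]
```

View pics/s1.png

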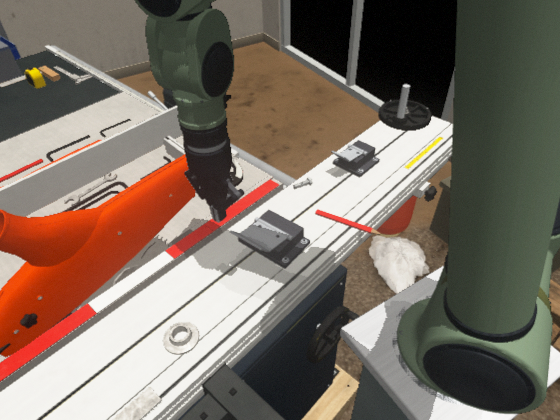

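The gripper is above and outside the lip, with the fingertip at pixel (218,218). The other parts have not moved. Before descending I'll check that the orange guard is clear.

```bash
python3 - <<'E'
from h import *
np.set_printoptions(precision=3,suppress=True)
for u in((220,145),(218,160),(150,190),(60,197)):
  print(u,[onz("top",u,z)[:2] for z in(.05,.15,.25)])
cv2.imwrite("pics/t1.png",C["top"]["pixels"])
E
```

```text
(220, 145) [array([0.603, 0.282]), array([0.578, 0.266]), array([0.552, 0.249])]
(218, 160) [array([0.563, 0.286]), array([0.541, 0.269]), array([0.519, 0.252])]
(150, 190) [array([0.48, 0.46]), array([0.466, 0.428]), array([0.451, 0.396])]
(60, 197) [array([0.457, 0.694]), array([0.445, 0.642]), array([0.432, 0.589])]
```

View pics/t1.png

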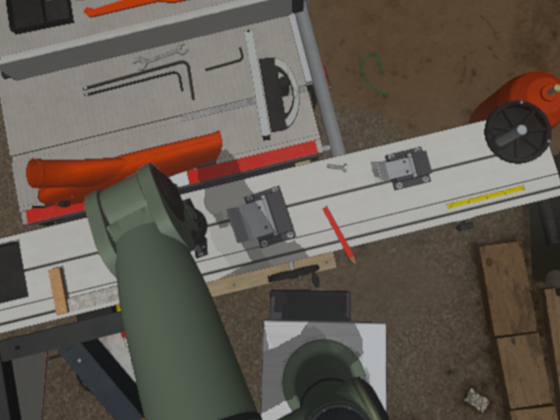

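The guard stays at least 0.1 m from the gripper column, so I'll descend.

```bash
python3 -m handwheel '[{"jaw":1,"travel":[20,-5,-5],"spin":0},{"jaw":1,"travel":[45,-5,-5],"spin":0},{"jaw":1,"travel":[70,-5,-5],"spin":0},{"jaw":1,"travel":[95,-5,-5],"spin":0},{"jaw":1,"travel":[120,-5,-5],"spin":0},{"jaw":1,"travel":[140,-5,-5],"spin":0},{"jaw":1,"travel":[156,-5,-5],"spin":0},{"jaw":1,"travel":[156,-5,-5],"spin":0}]'; python3 t.py '(0,110,45)'
python3 - <<'E'
from h import *
a=C["scene"]["pixels"][150:270,180:340];cv2.imwrite("pics/s2.png",cv2.resize(a,None,fx=5,fy=5,interpolation=cv2.INTER_CUBIC))
E
```

```text
clock: 3.17
ee_pos: [0.3669, 0.2813, 0.0421]
eef_rot: [0.695, -0.122, 0.698, 0.12]
force: [-0.6, -0.6, 0.9]
grip_width: -0.0004
clk 3.17 tcp [0.3669 0.2813 0.0421] hinge-frame [ -7.8825 142.7351  42.0939] F [-0.569  -0.5746  0.9236] Fh [-0.7298 -0.3484  0.9236] q [ 0.495   0.4028 -0.6524  0.5202 -0.0013  1.7224] w -0.0003794832522442188
tool in hinge frame (cols x,y,z)
 [[-0.0044  0.0015  1.    ]
 [-0.002   1.     -0.0015]
 [-1.     -0.002  -0.0044]]
(0,110,45) world [0.3854 0.2531 0.045 ] travel [ -2.8761 -32.729    7.9187]
```

View pics/s2.png

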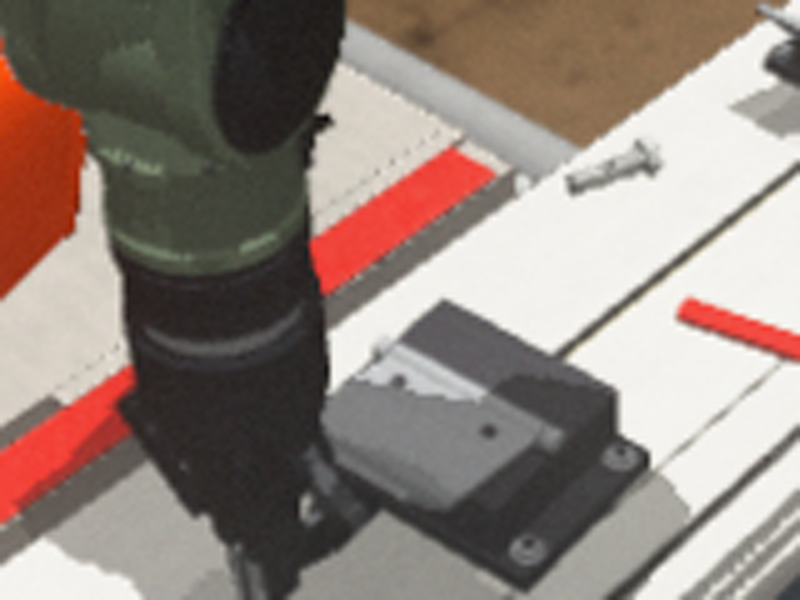

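The view is clear: the closed fist stands outside the lip, with its tip below the lip edge. I'll approach and start lifting.

```bash
python3 -m handwheel '[{"jaw":1,"travel":[-1,-10,4],"spin":0},{"jaw":1,"travel":[-2,-20,8],"spin":0},{"jaw":1,"travel":[-3,-28,8],"spin":0},{"jaw":1,"travel":[-4,-33,8],"spin":0},{"jaw":1,"travel":[-7,-38,8],"spin":0},{"jaw":1,"travel":[-10,-42,8],"spin":0},{"jaw":1,"travel":[-13,-45,8],"spin":0},{"jaw":1,"travel":[-15,-48,8],"spin":0}]'; python3 t.py 
python3 - <<'E'
from h import *
a=C["scene"]["pixels"][150:270,180:340];cv2.imwrite("pics/s3.png",cv2.resize(a,None,fx=5,fy=5,interpolation=cv2.INTER_CUBIC))
E
```

```text
clock: 3.93
ee_pos: [0.3909, 0.2458, 0.0611]
eef_rot: [0.696, -0.117, 0.697, 0.127]
force: [-10.8, 23.5, 11.8]
grip_width: 0.0
clk 3.93 tcp [0.3909 0.2458 0.0611] hinge-frame [  2.6868 101.2228  61.0509] F [-10.775   23.5303  11.7796] Fh [-2.1863 25.7875 11.7796] q [ 0.3915  0.3656 -0.6451  0.5583  0.0145  1.6155] w 2.157680429306033e-05
tool in hinge frame (cols x,y,z)
 [[ 0.0011 -0.002   1.    ]
 [ 0.0145  0.9999  0.002 ]
 [-0.9999  0.0145  0.0012]]
```

View pics/s3.png

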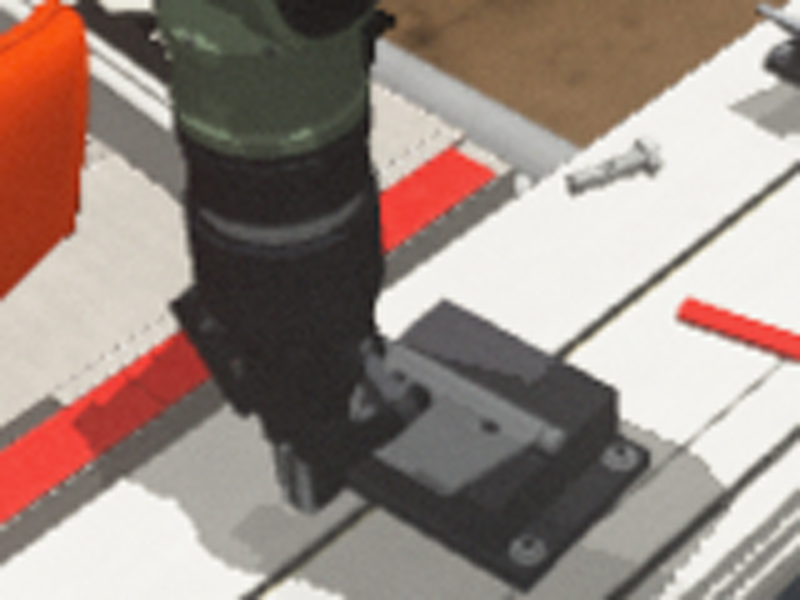

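The push read 26 N sideways with 12 N upward on the tool. The lip was sliding up the finger, so friction worked against the flip. I'll back off, go lower, look, and then push while rising with the lip.

```bash
python3 -m handwheel '[{"jaw":1,"travel":[0,8,0],"spin":0},{"jaw":1,"travel":[0,20,0],"spin":0},{"jaw":1,"travel":[8,30,0],"spin":0},{"jaw":1,"travel":[18,30,0],"spin":0},{"jaw":1,"travel":[26,30,0],"spin":0},{"jaw":1,"travel":[28,30,0],"spin":0},{"jaw":1,"travel":[28,30,0],"spin":0},{"jaw":1,"travel":[28,30,0],"spin":0}]'; python3 t.py 
python3 - <<'E'
from h import *
a=C["scene"]["pixels"][190:270,210:330];cv2.imwrite("pics/s4.png",cv2.resize(a,None,fx=6.5,fy=6.5,interpolation=cv2.INTER_CUBIC))
a=C["top"]["pixels"][170:260,180:310];cv2.imwrite("pics/t4.png",cv2.resize(a,None,fx=6,fy=6,interpolation=cv2.INTER_CUBIC))
E
```

```text
clock: 4.7
ee_pos: [0.3806, 0.2738, 0.0335]
eef_rot: [0.696, -0.117, 0.697, 0.127]
force: [0.1, 0.8, -0.1]
grip_width: -0.0001
clk 4.70 tcp [0.3806 0.2738 0.0335] hinge-frame [  2.4353 131.1424  33.4656] F [ 0.1157  0.7804 -0.0857] Fh [ 0.3727  0.6953 -0.0857] q [ 0.4574  0.4218 -0.6521  0.4948  0.0132  1.6818] w -0.0001028590206614825
tool in hinge frame (cols x,y,z)
 [[ 0.0006 -0.0017  1.    ]
 [ 0.0134  0.9999  0.0017]
 [-0.9999  0.0134  0.0006]]
```

View pics/s4.png

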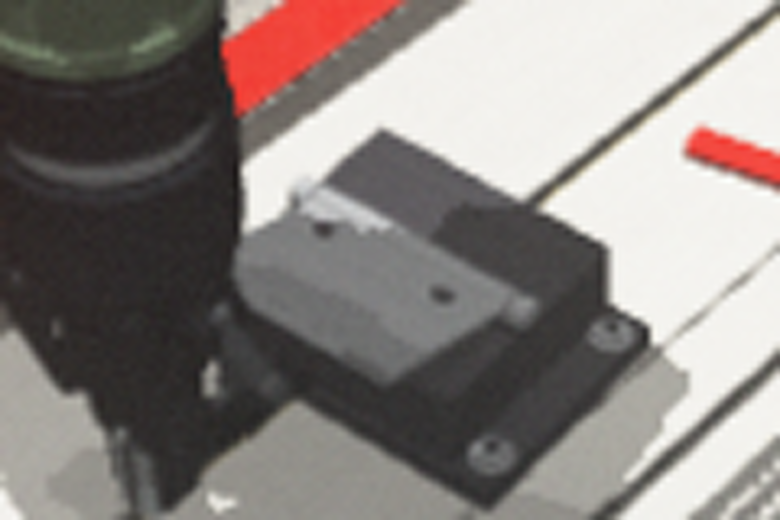

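View pics/t4.png

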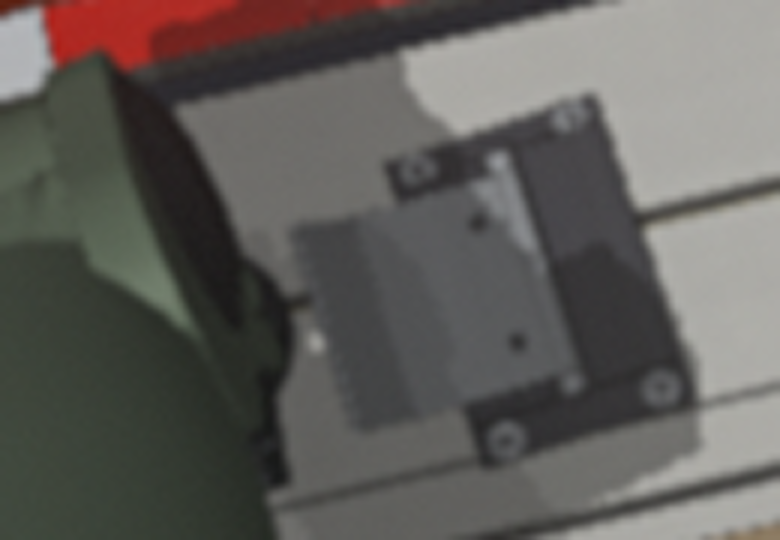

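The leaf is still only slightly raised, with the lip edge at crop (292,222) to (350,430) in the top view. I'll push again from lower down, rising a little faster than the lip.

```bash
python3 -m handwheel '[{"jaw":1,"travel":[0,-13,-2],"spin":0},{"jaw":1,"travel":[0,-22,-2],"spin":0},{"jaw":1,"travel":[-5,-26,-2],"spin":0},{"jaw":1,"travel":[-11,-28,-2],"spin":0},{"jaw":1,"travel":[-17,-30,-2],"spin":0},{"jaw":1,"travel":[-23,-32.5,-2],"spin":0},{"jaw":1,"travel":[-29,-36,-2],"spin":0},{"jaw":1,"travel":[-34,-39.5,-2],"spin":0}]'; python3 t.py 
python3 - <<'E'
from h import *
a=C["scene"]["pixels"][190:270,210:330];cv2.imwrite("pics/s5.png",cv2.resize(a,None,fx=6.5,fy=6.5,interpolation=cv2.INTER_CUBIC))
a=C["top"]["pixels"][170:260,180:310];cv2.imwrite("pics/t5.png",cv2.resize(a,None,fx=6,fy=6,interpolation=cv2.INTER_CUBIC))
E
```

```text
clock: 5.47
ee_pos: [0.3928, 0.2358, 0.0681]
eef_rot: [0.696, -0.117, 0.697, 0.127]
force: [-0.8, 1.9, -0.1]
grip_width: 0.0002
clk 5.47 tcp [0.3928 0.2358 0.0681] hinge-frame [ 1.0911 91.1897 68.127 ] F [-0.8355  1.8515 -0.1155] Fh [-0.1604  2.025  -0.1155] q [ 0.3699  0.3483 -0.6478  0.5722  0.014   1.594 ] w 0.0001794306665467843
tool in hinge frame (cols x,y,z)
 [[ 0.0022 -0.0019  1.    ]
 [ 0.014   0.9999  0.0018]
 [-0.9999  0.014   0.0022]]
```

View pics/s5.png

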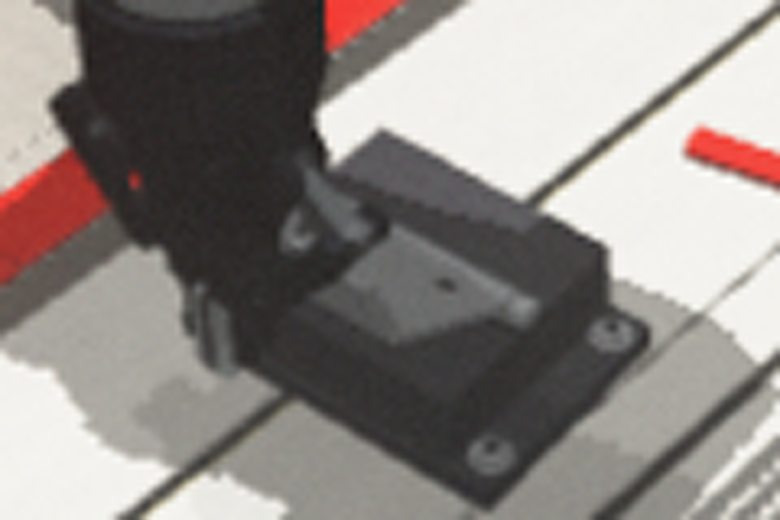

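View pics/t5.png

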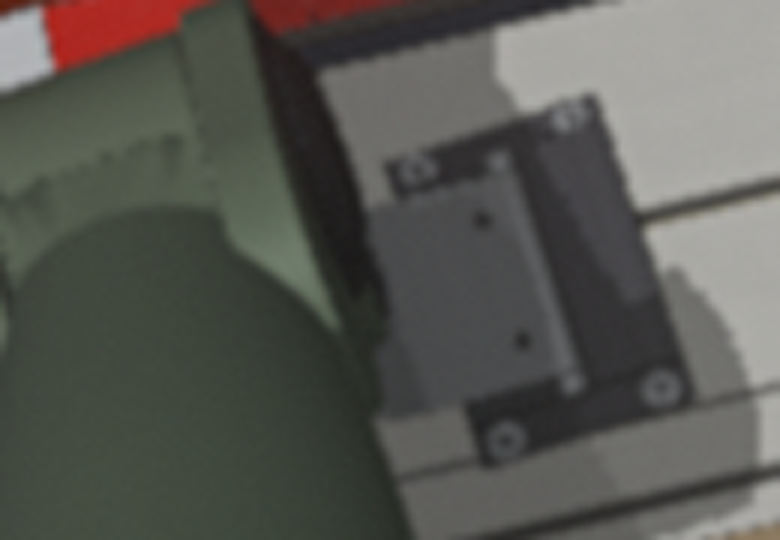

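The leaf is turning smoothly, with about 2 N on the tool. I'll continue.

```bash
python3 -m handwheel '[{"jaw":1,"travel":[-5,-3,-1],"spin":0},{"jaw":1,"travel":[-9,-6.5,-1],"spin":0},{"jaw":1,"travel":[-12,-10,-1],"spin":0},{"jaw":1,"travel":[-15,-14,-1],"spin":0},{"jaw":1,"travel":[-17,-18.5,-1],"spin":0},{"jaw":1,"travel":[-19,-23,-1],"spin":0},{"jaw":1,"travel":[-20,-27.5,-1],"spin":0},{"jaw":1,"travel":[-21,-32,-1],"spin":0}]'; python3 t.py 
python3 - <<'E'
from h import *
a=C["scene"]["pixels"][170:270,210:330];cv2.imwrite("pics/s6.png",cv2.resize(a,None,fx=6,fy=6,interpolation=cv2.INTER_CUBIC))
E
```

```text
clock: 6.23
ee_pos: [0.4038, 0.2043, 0.0891]
eef_rot: [0.697, -0.117, 0.696, 0.126]
force: [-2.5, 3.1, 1.3]
grip_width: -0.0002
clk 6.23 tcp [0.4038 0.2043 0.0891] hinge-frame [ 0.7939 57.8721 89.0891] F [-2.4652  3.0674  1.3353] Fh [-1.2831  3.7201  1.3353] q [ 0.2962  0.3066 -0.6396  0.6215  0.0132  1.5213] w -0.00024380665371637338
tool in hinge frame (cols x,y,z)
 [[ 0.0037 -0.0008  1.    ]
 [ 0.013   0.9999  0.0008]
 [-0.9999  0.013   0.0037]]
```

View pics/s6.png

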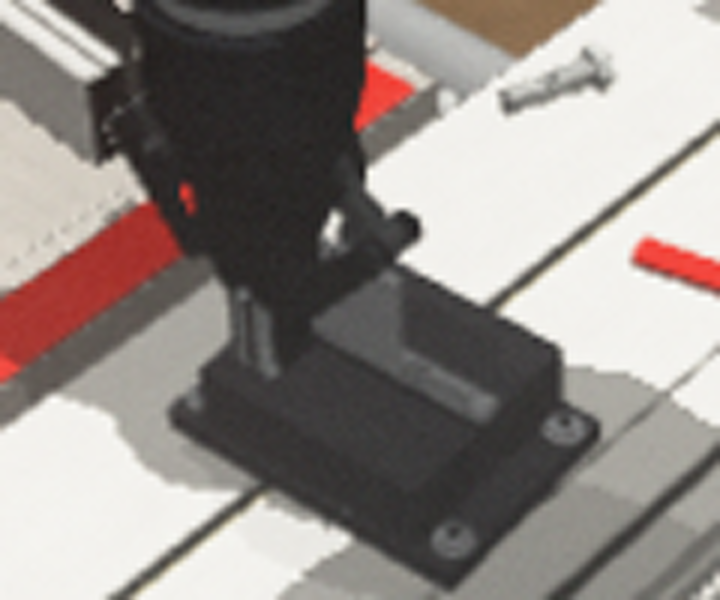

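The leaf is at about 50° and contact has moved to the bend. The force is about 4 N.

```bash
python3 -m handwheel '[{"jaw":1,"travel":[-2,-4.5,0],"spin":0},{"jaw":1,"travel":[-4,-9,0],"spin":0},{"jaw":1,"travel":[-6,-13.5,0],"spin":0},{"jaw":1,"travel":[-8,-18,0],"spin":0},{"jaw":1,"travel":[-10,-23,0],"spin":0},{"jaw":1,"travel":[-12,-28,0],"spin":0},{"jaw":1,"travel":[-14,-33,0],"spin":0},{"jaw":1,"travel":[-16,-38,0],"spin":0}]'; python3 t.py 
python3 - <<'E'
from h import *
a=C["scene"]["pixels"][170:270,210:330];cv2.imwrite("pics/s7.png",cv2.resize(a,None,fx=6,fy=6,interpolation=cv2.INTER_CUBIC))
E
```

```text
clock: 7.0
ee_pos: [0.4168, 0.1669, 0.1044]
eef_rot: [0.697, -0.117, 0.696, 0.125]
force: [-0.5, 2.6, -0.6]
grip_width: 0.0001
clk 7.00 tcp [0.4168 0.1669 0.1044] hinge-frame [  0.38    18.2978 104.3902] F [-0.4852  2.5804 -0.6186] Fh [ 0.4157  2.5925 -0.6186] q [ 0.2085  0.2795 -0.6285  0.6616  0.0114  1.435 ] w 9.37030768155389e-05
tool in hinge frame (cols x,y,z)
 [[ 0.0028  0.0005  1.    ]
 [ 0.0111  0.9999 -0.0005]
 [-0.9999  0.0111  0.0028]]
```

View pics/s7.png

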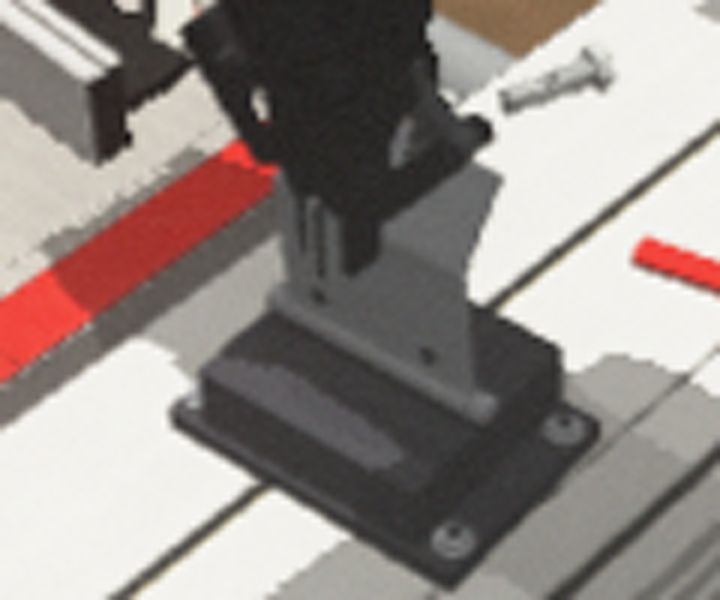

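The leaf is near upright and contact is gentle. Next I take it past vertical with the fingertip.

```bash
python3 -m handwheel '[{"jaw":1,"travel":[-1.5,-5,0],"spin":0},{"jaw":1,"travel":[-2,-10,0],"spin":0},{"jaw":1,"travel":[-2,-15,0],"spin":0},{"jaw":1,"travel":[-1,-20.5,0],"spin":0},{"jaw":1,"travel":[0.5,-25.5,0],"spin":0},{"jaw":1,"travel":[2,-30,0],"spin":0},{"jaw":1,"travel":[4,-35,0],"spin":0},{"jaw":1,"travel":[7,-39.5,0],"spin":0}]'; python3 t.py 
python3 - <<'E'
from h import *
a=C["scene"]["pixels"][170:270,210:330];cv2.imwrite("pics/s8.png",cv2.resize(a,None,fx=6,fy=6,interpolation=cv2.INTER_CUBIC))
E
```

```text
clock: 7.77
ee_pos: [0.4308, 0.1287, 0.0971]
eef_rot: [0.697, -0.117, 0.696, 0.124]
force: [-1.9, 0.8, 1.9]
grip_width: -0.0
clk 7.77 tcp [0.4308 0.1287 0.0971] hinge-frame [  0.6749 -22.4216  97.0981] F [-1.9318  0.8064  1.9497] Fh [-1.5455  1.4119  1.9497] q [ 0.1191  0.2914 -0.6352  0.6429  0.01    1.3469] w -4.8197494017017994e-05
tool in hinge frame (cols x,y,z)
 [[ 0.0034  0.0018  1.    ]
 [ 0.0095  1.     -0.0019]
 [-0.9999  0.0095  0.0034]]
```

View pics/s8.png

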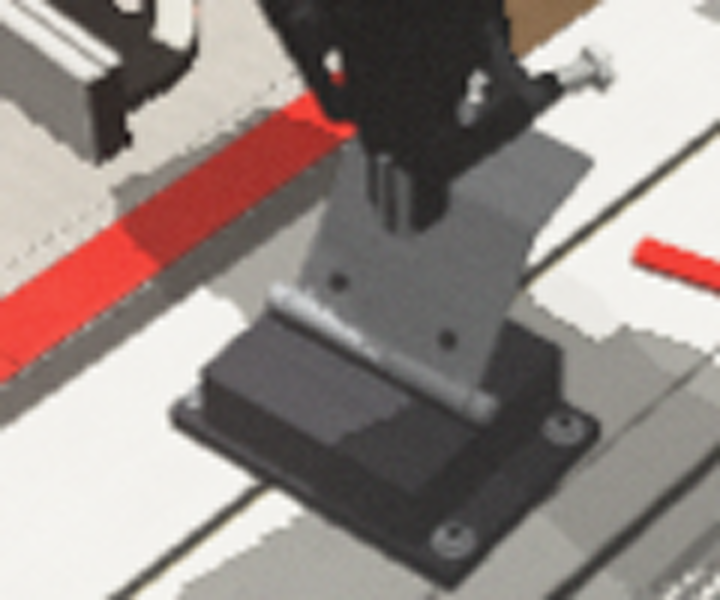

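The leaf is past upright, at about 125°. I'll keep following the arc.

```bash
python3 -m handwheel '[{"jaw":1,"travel":[2.5,-3.5,0],"spin":0},{"jaw":1,"travel":[6,-7,0],"spin":0},{"jaw":1,"travel":[9.5,-11,0],"spin":0},{"jaw":1,"travel":[13.5,-14.5,0],"spin":0},{"jaw":1,"travel":[18,-17.5,0],"spin":0},{"jaw":1,"travel":[22.5,-20,0],"spin":0},{"jaw":1,"travel":[27,-22,0],"spin":0},{"jaw":1,"travel":[32,-24,0],"spin":0}]'; python3 t.py
```

```text
clock: 8.53
ee_pos: [0.4393, 0.1058, 0.0642]
eef_rot: [0.698, -0.117, 0.696, 0.123]
force: [1.4, 0.6, 1.5]
grip_width: 0.0001
clk 8.53 tcp [0.4393 0.1058 0.0642] hinge-frame [  0.9545 -46.8741  64.1874] F [1.3929 0.5844 1.5222] Fh [1.5085 0.0792 1.5222] q [ 0.0665  0.3466 -0.665   0.5582  0.0092  1.2954] w 5.659075796600286e-05
tool in hinge frame (cols x,y,z)
 [[ 0.0036  0.003   1.    ]
 [ 0.0085  1.     -0.003 ]
 [-1.      0.0085  0.0035]]
```

```bash
python3 -m handwheel '[{"jaw":1,"travel":[3,-1,0],"spin":0},{"jaw":1,"travel":[6,-2,0],"spin":0},{"jaw":1,"travel":[8.5,-3,0],"spin":0},{"jaw":1,"travel":[11,-3.5,0],"spin":0},{"jaw":1,"travel":[13,-4,0],"spin":0},{"jaw":1,"travel":[14.5,-4,0],"spin":0},{"jaw":1,"travel":[15.5,-4,0],"spin":0},{"jaw":1,"travel":[16,-4,0],"spin":0}]'; python3 t.py
python3 - <<'E'
from h import *
a=C["scene"]["pixels"][170:270,210:330];cv2.imwrite("pics/s9.png",cv2.resize(a,None,fx=6,fy=6,interpolation=cv2.INTER_CUBIC))
E
```

```text
clock: 9.2
ee_pos: [0.4405, 0.1022, 0.0493]
eef_rot: [0.697, -0.117, 0.696, 0.123]
force: [-6.7, 0.2, 23.1]
grip_width: -0.0001
clk 9.20 tcp [0.4405 0.1022 0.0493] hinge-frame [  0.8219 -50.709   49.2965] F [-6.6609  0.2421 23.1084] Fh [-6.1869  2.4796 23.1084] q [ 0.0583  0.3721 -0.6784  0.5194  0.0089  1.2871] w -5.9902847591254077e-05
tool in hinge frame (cols x,y,z)
 [[ 0.0034  0.0028  1.    ]
 [ 0.0083  1.     -0.0028]
 [-1.      0.0083  0.0034]]
```

View pics/s9.png

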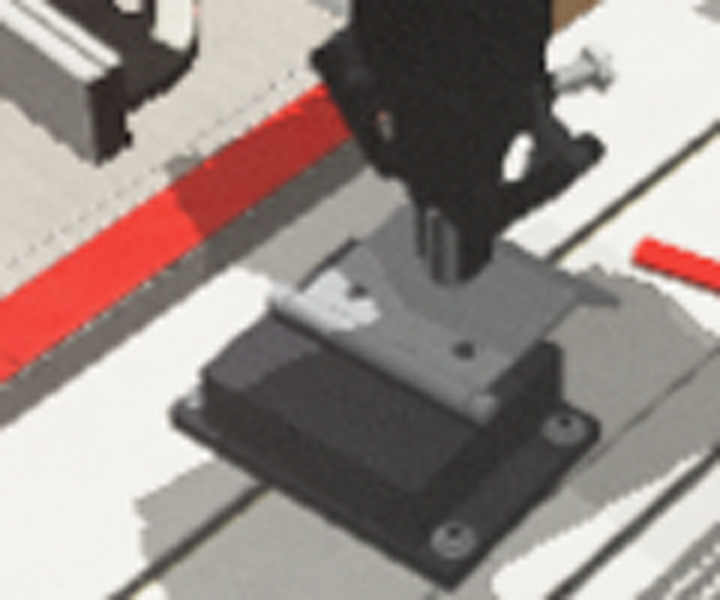

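The leaf is down: the tip reads 49.3 mm against 49.5 mm expected when flat, with a 23 N press showing it has reached the hard stop. I'll retreat straight up and check.

```bash
python3 -m handwheel '[{"jaw":1,"travel":[-3,0,0],"spin":0},{"jaw":1,"travel":[-10,0,0],"spin":0},{"jaw":1,"travel":[-30,0,0],"spin":0},{"jaw":1,"travel":[-60,0,0],"spin":0},{"jaw":1,"travel":[-90,0,0],"spin":0},{"jaw":1,"travel":[-120,0,0],"spin":0},{"jaw":1,"travel":[-150,0,0],"spin":0},{"jaw":1,"travel":[-160,0,0],"spin":0}]'; python3 -m handwheel '[{"jaw":1,"travel":[-10,0,-25],"spin":0},{"jaw":1,"travel":[-20,0,-50],"spin":0},{"jaw":1,"travel":[-20,0,-75],"spin":0},{"jaw":1,"travel":[-20,0,-100],"spin":0},{"jaw":1,"travel":[-20,0,-110],"spin":0},{"jaw":1,"travel":[-20,0,-110],"spin":0},{"jaw":1,"travel":[-20,0,-110],"spin":0},{"jaw":1,"travel":[-20,0,-110],"spin":0}]';python3 t.py
python3 - <<'E'
from h import *
a=C["scene"]["pixels"];cv2.imwrite("pics/s10.png",a);cv2.imwrite("pics/t10.png",C["top"]["pixels"])
cv2.imwrite("pics/s10c.png",cv2.resize(a[190:270,225:325],None,fx=7,fy=7,interpolation=cv2.INTER_CUBIC))
b=cv2.imread("pics/scene0.png");d=cv2.absdiff(a,b).max(2);
for n,(x,y) in dict(flange=(180,337),bolt=(303,183),pencil=(345,222),narrow=(352,155)).items(): print(n,d[y-18:y+18,x-28:x+28].mean())
# model: flipped lip end corners and bend corners at theta=180,172
import t
for th in (180,174,168):
  P=[]
  for r,ph in((70,0),(103.3,14.5)):
    for xx in(45,-45):
      A=np.deg2rad(th+ph); P.append(t.H+t.X*xx/1e3+t.Y*r*np.cos(A)/1e3+t.Z*(.047+r*np.sin(A)/1e3))
  print(th,((proj("scene",P)-[225,190]+.5)*7-.5).round(0).tolist())
E
```

```text
clock: 9.97
ee_pos: [0.4424, 0.1008, 0.2138]
eef_rot: [0.7, -0.118, 0.694, 0.123]
force: [-0.4, -0.4, -0.9]
grip_width: 0.0003
clock: 10.63
ee_pos: [0.3402, 0.0638, 0.2331]
eef_rot: [0.7, -0.118, 0.693, 0.123]
force: [-1.0, 0.1, 1.0]
grip_width: 0.0002
clk 10.63 tcp [0.3402 0.0638 0.2331] hinge-frame [-106.5961  -52.9083  233.1145] F [-0.9751  0.1171  1.0444] Fh [-0.8781  0.4398  1.0444] q [-0.0373 -0.0715 -0.6541  0.9801  0.0093  1.1914] w 0.00021399234605428986
tool in hinge frame (cols x,y,z)
 [[ 0.011   0.0027  0.9999]
 [ 0.0056  1.     -0.0028]
 [-0.9999  0.0056  0.011 ]]
flange 8.137400793650794
bolt 17.38888888888889
pencil 47.48859126984127
narrow 66.94394841269842
clk 10.73 tcp [0.3399 0.0638 0.2328] hinge-frame [-106.8106  -52.7551  232.8403] F [-0.1053  0.1314  0.5712] Fh [-0.0547  0.1593  0.5712] q [-0.0371 -0.0708 -0.6542  0.9804  0.0092  1.1912] w 1.3054353139597003e-05
tool in hinge frame (cols x,y,z)
 [[ 0.0099  0.0023  0.9999]
 [ 0.006   1.     -0.0024]
 [-0.9999  0.006   0.0099]]
180 [[362.0, 108.0], [569.0, 214.0], [415.0, 116.0], [617.0, 219.0]]
174 [[360.0, 93.0], [569.0, 199.0], [418.0, 91.0], [621.0, 194.0]]
168 [[358.0, 79.0], [567.0, 186.0], [419.0, 67.0], [624.0, 170.0]]
```

View pics/s10.png

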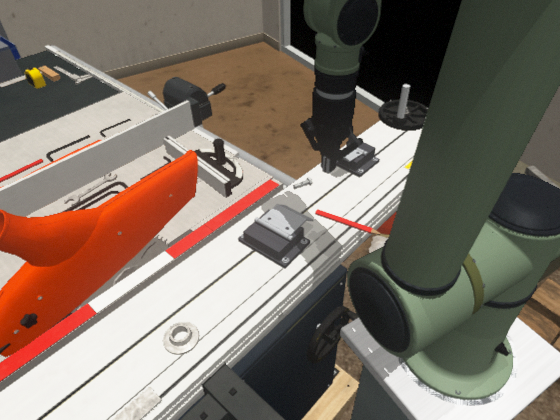

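View pics/s10c.png

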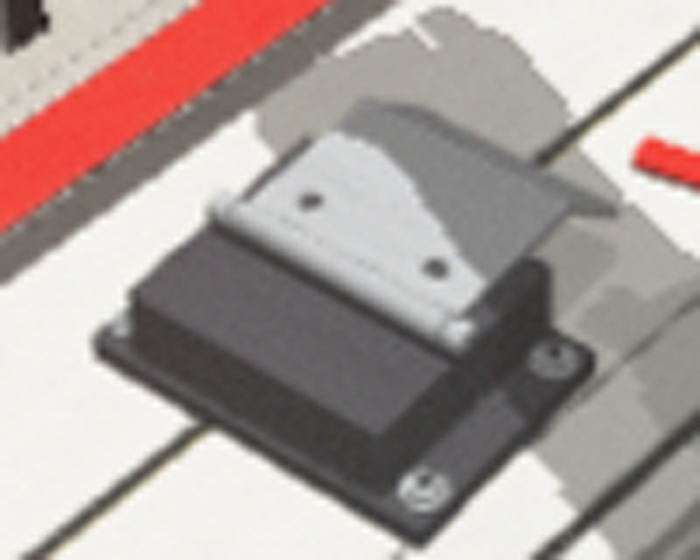

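View pics/t10.png

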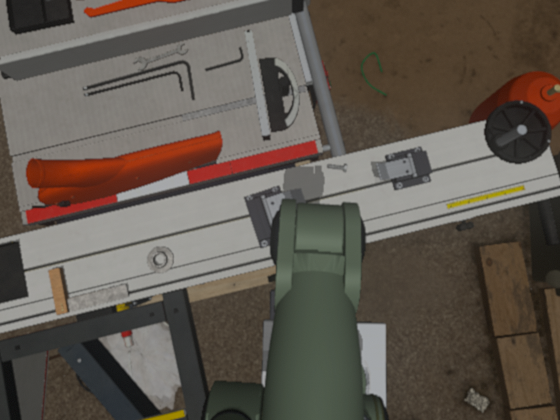

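The crop shows the leaf flat on the far pad with its lip down. The lip's end corner is at (617,212), and the model puts the mid-plane there at (617,219) for 180°. The plate's half thickness accounts for most of that, leaving about 1°. The bolt, the flange, the visible end of the pencil and the narrow stop are where they started, and the arm is clear with near-zero force.

```bash
python3 -c "
from station import robot
print(robot.hand_in())"
```

```text
the job is handed in; nothing more can be done
None
```

The wide stop's leaf is flipped and lies flat on the other side with its lip down. I handed the job in at about 10.7 s, with no verdict reported.

**What I did:** I pushed the lip from outside with the closed fingers, followed its arc past upright, and pressed the leaf down from above. The first push stuck at about 28 N (26 N sideways, 12 N up) because friction on the lip worked against it. I backed off and pushed again from lower down while rising with the lip. After that I read 2–4 N between moves until the final 23 N press at the stop.

**Last checks:**
- **Leaf:** the fingertip stopped at 49.3 mm, against 49.5 mm expected for a flat leaf. The last picture agrees with flat to about 1°.
- **Other things:** the bolt, flange and narrow stop looked unmoved by eye. The arm hid part of the pencil, so I only confirmed that its visible end had not moved.
- **Failed check:** an automatic before/after picture comparison was no use for the bolt, pencil and narrow stop, because the arm or its shadow was in the way.
- **Arm:** it was clear of everything when I handed in, with close to zero force on the tool.

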